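# Load the jar shaker, set its two scale sleeves, free its clamp and start it

### The job

Stand every amber sample jar upright in the shaker's tray, one to a bay, turn the speed sleeve (left, silver top) to 6 and the time sleeve (orange top) to 3, counting the marks clockwise from the red zero mark, and turn the yellow transport clamp a full quarter turn from the red dot to the green dot to free the tray. Only then take the blue stylus from its stand, push the recessed green start button fully down with its tip, and put the stylus back upright in its stand, fully home. Leave the beaker, the reagent bottle and the tip box alone, and leave jars, sleeves and clamp as set.

Things in the scene. Friction and masses are not known exactly. Their poses are not given: they have to be found in the camera images.
- shaker: White bench shaker with orange band, fixed, 210 (x) x 300 (y) mm. Origin at the centre of its underside; x points from the control deck (front, robot side) to the tray, z up. The deck, local x -105 to -5 mm, is 60 mm high, flat; on it from left (+y) to right: speed sleeve (y 105), time sleeve (22), clamp (-60), start recess (-118). The tray is at local x 24 to 86 mm.
- tray_floor (a point): Centre of the tray's inner floor, 44 mm above the bench; axes as the shaker's. The aluminium tray is open above, four bays in a row along y, each 54 x 54 mm inside; walls and dividers 4 mm thick, 26 mm high above this floor. Held still while the clamp is tight; freed, it can swing up to 6 mm along y on soft centring springs.
- bay0 (a point): Centre of the floor of bay 0, 44 mm above the bench; bays 0 to 3 lie in a row from +y to -y, 58 mm apart; axes as the shaker's. Any jar may stand in any bay.
- bay1 (a point): Centre of the floor of bay 1, 44 mm above the bench; bays 0 to 3 lie in a row from +y to -y, 58 mm apart; axes as the shaker's. Any jar may stand in any bay.
- bay2 (a point): Centre of the floor of bay 2, 44 mm above the bench; bays 0 to 3 lie in a row from +y to -y, 58 mm apart; axes as the shaker's. Any jar may stand in any bay.
- bay3 (a point): Centre of the floor of bay 3, 44 mm above the bench; bays 0 to 3 lie in a row from +y to -y, 58 mm apart; axes as the shaker's. Any jar may stand in any bay.
- speed (a joint): Angle of the speed sleeve, rad: 0 at its red zero mark, growing clockwise seen from above to 4.19 (mark 8); mark k is at 0.5236 k, so 6 is 3.142. Clicks into a detent at each mark (about 0.06 N m). White line on top and side = pointer. Nine marks run clockwise from the red one, which is 120 deg anticlockwise of the shaker's +x; 4 (towards the tray) and 8 are longer. Starts between 0 and 4.
- speed_grip (a point): On the vertical axis of the dark knurled speed sleeve (silver top) at mid-height, 76 mm above the bench. The sleeve is an upright cylinder 44 mm in diameter, from 61 to 91 mm above the bench.
- time (a joint): Angle of the time sleeve, rad; same scale, marks, pointer and detents as the speed sleeve: 0 at its red mark, growing clockwise seen from above, mark k at 0.5236 k, so 3 is 1.571. Starts between marks 5 and 8, so it is turned back, anticlockwise.
- time_grip (a point): On the vertical axis of the dark knurled time sleeve (orange top) at mid-height, 76 mm above the bench. The sleeve is an upright cylinder 44 mm in diameter, from 61 to 91 mm above the bench.
- clamp (a joint): Angle of the transport clamp, rad: 0 = tight (white end of the yellow bar at the red dot, towards the shaker's +y), growing anticlockwise seen from above to its stop at 1.571 = free (white end at the green dot, towards -x). Counts as free beyond 1.3. Stiff (about 0.05 N m), stays where left. Starts tight, 0 to 0.04.
- clamp_grip (a point): On the clamp's vertical axis at mid-height of its yellow grip bar, 81 mm above the bench. The bar is 12 mm thick, 40 mm long and spans 68 to 94 mm above the bench; when tight it lies along the shaker's y (x of this point is across the bar, y along it).
- start (a joint): Travel of the green start button, m: 0 up, 0.004 fully down (counts as pressed beyond 0.0025). Spring: about 1 N to begin, 5 N fully down. It springs back. Vertical travel.
- recess (a point): Mouth of the start button's square recess, centred, 60 mm above the bench on the deck's top, framed in blue. The recess is 17 mm square and the button (13 mm in diameter) lies 6 mm below the mouth: too narrow for fingers, to be pressed with the stylus.
- stylus: Blue-handled stylus standing tip down in its stand. Origin at its tip end, z up along it. Steel shank 8 mm in diameter (6 mm at the tip), 50 mm long; then a round handle 20 mm in diameter from 50 to 112 mm above the tip, with a flat shoulder underneath; 45 g.
- stylus_tip (a point): The stylus's lower tip (same point as its origin).
- stand: Grey stylus stand, fixed block 60 x 60 x 55 mm high, origin at the centre of its underside. A round 13 mm hole with a 2 mm chamfer runs straight down through its centre. The stylus is home when its shoulder rests on the block's top: tip 5 mm above the bench, on the block's axis.
- jar0: Amber sample jar with paper label and orange cap, 46 mm in diameter, 66 mm tall, about 100 g, bottom-heavy, standing on the bench; grip it round the body or cap. Origin at the centre of its underside, z up. Two to four jars are there; absent ones give None.
- jar1: Amber sample jar with paper label and orange cap, 46 mm in diameter, 66 mm tall, about 100 g, bottom-heavy, standing on the bench; grip it round the body or cap. Origin at the centre of its underside, z up. Two to four jars are there; absent ones give None.
- jar2: Amber sample jar with paper label and orange cap, 46 mm in diameter, 66 mm tall, about 100 g, bottom-heavy, standing on the bench; grip it round the body or cap. Origin at the centre of its underside, z up. Two to four jars are there; absent ones give None.
- jar3: Amber sample jar with paper label and orange cap, 46 mm in diameter, 66 mm tall, about 100 g, bottom-heavy, standing on the bench; grip it round the body or cap. Origin at the centre of its underside, z up. Two to four jars are there; absent ones give None.
- beaker: Bystander: blue plastic beaker, 72 mm across, 85 mm tall, beyond the shaker; leave alone. Origin under its centre.
- reagent: Bystander: clear reagent bottle with white cap, 60 mm across, 110 mm tall; leave alone. Origin under its centre.
- tipbox: Bystander: green pipette-tip box with clear lid, 88 x 123 x 57 mm; leave alone. Origin under its centre.
Not all that is in view belongs to the job. There is more than one size of the stylus; the one meant has the size given above. Leave any turquoise look-alike of the jar2 alone.

How it is judged:
By the outcome, as a careful person would: the job done as asked, in the order asked, and still so for the second after the job is handed in, with the robot touching nothing.
Of jar0, jar1, jar2, jar3 only 2 to 4 are there at a start; the rules pass over those that are not, and their reading is None.
At some moment in a run one of jar0, jar1, jar2, jar3 may be knocked a few centimetres aside while the robot is not near it.
It also fails if it takes over 210 s, if anything falls off the work surface, if the arm or the gripper's body presses on something with over 40 N, if the wrist force passes 120 N, or if a joint passes its speed limit or range.

### The arm

A 6-joint arm with a two-finger parallel gripper is mounted at the origin on the work surface. World frame = base frame: x ahead of the robot, y to its left, z up, the work surface at z = 0. Lengths are in mm, angles in rad, forces in N, time in s.
With the tool pointing down it reaches from about 325 to 900 mm from the base axis. Payload 3.5 kg.
Tool frame: the origin (TCP) lies at the very end of the fingers, on their centre line; the grasp point (between the pads) lies arm.tcp_to_grasp behind it (arm.tcp_to_grasp is the distance from the TCP to the grasp point, in mm); z points along the fingers, y is the line along which they close (so a half turn about z gives the same grasp; the last joint's range is limited). The gripper opens to 85 mm and grips with 20 to 120 N. Pads are 22 mm wide; open, the fingers measure 114 mm over their backs; the gripper's body (76 mm by 85 mm) begins 54 mm behind the grasp point. The pads swing forward as they close: fully open they stand 13 mm farther back than shut.
Start: joints at [1.113, 0.276, -0.026, 1.268, 0, 1.467], TCP at [217.133, 586.068, 231.313] pointing down, gripper open.
Joint ranges: [-3.12, 3.12], [-0.85, 1.88], [-1.08, 1.24], [-1.95, 2.15], [-1.57, 1.53], [-3.14, 3.14]. Speed limits (rad/s): [2.57, 2.57, 3.14, 3.14, 3.14, 3.14].

### API

Orientations are given as [roll, pitch, yaw] about the fixed x, y, z axes, in that order (R = Rz(yaw) Ry(pitch) Rx(roll)).
In Python, from rig import arm, eyes gives the robot as it stands.
- The arm moves only by the shell command python3 -m inch 'ROWS' [FORCE]. ROWS is JSON, a list of rows, each a list of 7 numbers: the shift along the world's x, y, z in m, then the turn, a rotation vector about the world's x, y, z in degrees, then the finger opening in m, from 0 to 0.0854. A call has 1 to 20 rows; each row is the pose to reach, as a shift and turn from the pose commanded when the call began; what a row does not reach only later rows make up. A row lasts 1/8 s, in which the tool goes at most 62.5 mm and 10.7 degrees, less where a joint would pass 70% of its speed; a pose out of reach is approached as far as the arm can. A call with a gripper value outside its range is refused whole. The fingers move at their own pace and stop on an object; FORCE is the grip in N (left out, the last holds). Time passes only in rows, so rows that repeat a pose let the fingers close. It gives the time, the measured TCP pose, the force, the opening and the grip force at its end, in the units of the state.
- arm.state(): the state, without advancing time (a new reading comes with each control period).
- eyes.grab_frame(name): name is "side" or "top" or "wrist"; returns (picture, depth): 400x640x3 uint8, red, green, blue; 400x640 float32, mm along the optical axis (not along the pixel's ray), 0 where there is no reading.
- eyes.calibration(name): a dict with "camera_matrix" (3x3 intrinsics, pixels), "T" (4x4, takes a point from camera to world coordinates). Camera axes: x right, y down, z forward; pixel columns grow to the right and rows downward; lengths in mm; the calibration is good to about 2 mm. A picture is of the moment at which its call begins: read the wrist's pose just before it. calibration takes no time and is no camera call; for the wrist camera it gives the pose at the moment of the call.
- arm.finish_job(): hands the job in; it is judged then, once.
The state is a dict: "time_s": time; "qpos": joint angles; "qvel": joint speeds; "joint_torque": joint torques, N m; "tool_pos": TCP position; "eef_rot": TCP orientation; "contact_force": force on the tool from outside, world axes, zero at the start; "wrist_torque": the same for the moment, N m; "opening": opening from 0.0 (shut) to 1.0 (fully open); "finger_force": force on a finger pad.
Only numpy, scipy, OpenCV 4.12 (cv2) and the standard library are available. Lean on these libraries where they do the work, as an engineer would, in place of code of your own. Each camera call takes 0.05 s, during which the arm holds its last target. There are 200 camera calls.

## Working session

There is one attempt and no reset: what is moved stays moved. The work goes in short steps, Python scripts to look and compute and a shell command to move; the robot and the scene stay as the last step left them, time stands still between calls to the robot, and variables do not carry over. Pictures are saved under pics/ and viewed, at most 14 in all, crops included, and the job is handed in when it is done.

```bash
ls; mkdir -p pics
python3 - <<'E'
from rig import arm, eyes
import cv2,numpy as np
s=arm.state();print(s, arm.tcp_to_grasp)
for n in("top","side"):
    im,d=eyes.grab_frame(n);np.savez(f'pics/{n}0.npz',im=im,d=d)
    cv2.imwrite(f'pics/{n}0.png',im[:,:,::-1]);c=eyes.calibration(n);print(n,c)
E
```

```text
pics
{'time_s': 0.0, 'qpos': array([ 1.11258830e+00,  2.77144914e-01, -2.78884283e-02,  1.26796273e+00,
        2.74704913e-05,  1.46738909e+00]), 'qvel': array([-0.00058029,  0.00163273, -0.00218578, -0.00210009, -0.00065705,
        0.00050182]), 'joint_torque': array([ 2.15460204e-04, -4.45510626e+01,  2.95199704e+01,  1.62904174e-02,
        1.18670573e-04,  1.50787815e-05]), 'tool_pos': array([216.79300029, 585.38018562, 230.14871549]), 'eef_rot': array([-3.13940749e+00, -2.54388116e-04,  2.78679155e+00]), 'contact_force': array([-0.20819216,  0.1666954 , -0.86674035]), 'wrist_torque': array([ 0.02456639, -0.02619459,  0.00505173]), 'finger_force': 0.0, 'opening': 0.9991857061643025} 18.700000000000003
top {'camera_matrix': array([[497.6478856 ,   0.        , 311.24605697],
       [  0.        , 497.6478856 , 199.67063032],
       [  0.        ,   0.        ,   1.        ]]), 'T': array([[-1.68691368e-02, -9.87890443e-01,  1.54233280e-01,
         3.66370480e+02],
       [-9.99855494e-01,  1.69916405e-02, -5.24010061e-04,
        -2.85819432e+01],
       [-2.10301193e-03, -1.54219832e-01, -9.88034322e-01,
         1.64808699e+03],
       [ 0.00000000e+00,  0.00000000e+00,  0.00000000e+00,
         1.00000000e+00]])}
side {'camera_matrix': array([[477.10391119,   0.        , 325.03195893],
       [  0.        , 477.10391119, 202.17749244],
       [  0.        ,   0.        ,   1.        ]]), 'T': array([[ 8.25292790e-01, -3.42729201e-01,  4.48807872e-01,
         8.54680010e+01],
       [-5.64322374e-01, -5.29799480e-01,  6.33129346e-01,
        -7.74517025e+02],
       [ 2.07862626e-02, -7.75789408e-01, -6.30649447e-01,
         8.08424144e+02],
       [ 0.00000000e+00,  0.00000000e+00,  0.00000000e+00,
         1.00000000e+00]])}
```

View pics/top0.png

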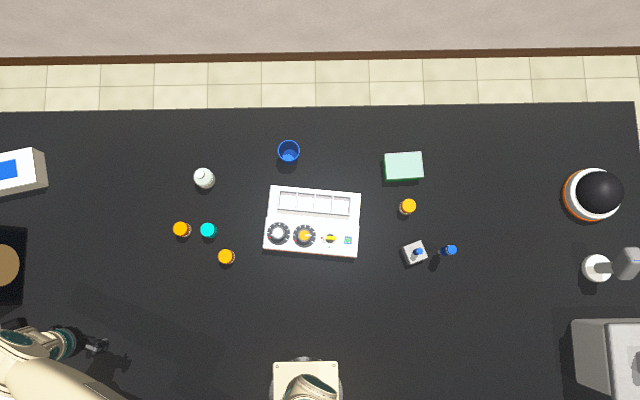

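View pics/side0.png

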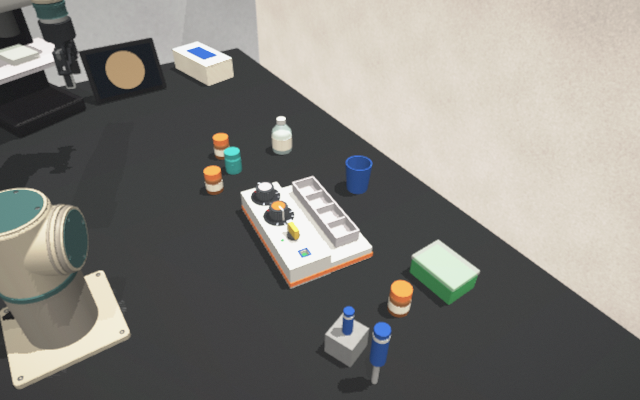

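Three amber jars: top view (181,229), (227,256), (408,206). The turquoise decoy is at (208,230). The shaker spans (264-361,186-258), the stylus in its stand is at (418,251), and a second, larger stylus is at (450,250).

```bash
cat > h.py <<'E'
from rig import arm, eyes
import cv2,numpy as np
np.set_printoptions(precision=1,suppress=True)
def ray(c,p,z):
    K,T=c["camera_matrix"],c["T"]
    d=T[:3,:3]@np.linalg.solve(K,np.array([p[0],p[1],1.]));o=T[:3,3]
    return o+d*(z-o[2])/d[2]
def proj(c,P):
    K,T=c["camera_matrix"],c["T"]
    q=T[:3,:3].T@(np.array(P)-T[:3,3]);q=K@q;return q[:2]/q[2]
def blobs(im,lo,hi,amin=15,amax=1e5):
    m=cv2.inRange(cv2.cvtColor(im,cv2.COLOR_RGB2HSV),lo,hi)
    n,_,st,ce=cv2.connectedComponentsWithStats(m)
    return [(ce[i],st[i]) for i in range(1,n) if amin<=st[i,4]<=amax],m
def grab(n):
    c=eyes.calibration(n);im,d=eyes.grab_frame(n);return im,d,c
def cloud(c,d):
    v,u=np.mgrid[:400,:640];K,T=c["camera_matrix"],c["T"]
    P=np.stack([(u-K[0,2])/K[0,0]*d,(v-K[1,2])/K[1,1]*d,d],-1)
    return P@T[:3,:3].T+T[:3,3]
E
python3 - <<'E'
from h import *
f=np.load('pics/top0.npz');im,d=f['im'],f['d'];c=eyes.calibration('top')
for n,lo,hi,z in(("orange",(10,150,120),(25,255,255),66),("blue",(100,150,80),(125,255,255),112)):
    for ce,st in blobs(im,lo,hi)[0]: print(n,ce,st,ray(c,ce,z))
W=cloud(c,d)
hsv=cv2.cvtColor(im,cv2.COLOR_RGB2HSV)
m=(np.abs(W[...,2]-60)<4)&(np.abs(W[...,1]+30)<250)&(W[...,0]>250)&(hsv[...,1]<60)&(hsv[...,2]>120)
m=m.astype(np.uint8);n,l,st,ce=cv2.connectedComponentsWithStats(m);i=1+np.argmax(st[1:,4]);pts=W[l==i][:,:2].astype(np.float32)
r=cv2.minAreaRect(pts);print(r);print(cv2.boxPoints(r)); print(W[200:,:][W[200:,:,2]>40].shape)
for p in((408,206),(418,251),(408,256),(450,250),(300,215)): print(p,W[p[1],p[0]])
big=cv2.resize(im[170:270,160:470],None,fx=2.55,fy=2.55,interpolation=cv2.INTER_CUBIC);cv2.imwrite('pics/top0c.png',big[:,:,::-1])
E
```

```text
orange [572.1 200.9] [563 172  36  50 133] [ 594.8 -867.4   66. ]
orange [408.2 205.4] [401 198  15  15 159] [ 589.4 -340.3   66. ]
orange [180.3 228.2] [173 221  16  15 186] [528.3 389.8  66. ]
orange [303.3 234.8] [300 230   9  10  60] [500.5  -2.3  66. ]
orange [224.8 255.8] [218 249  15  15 174] [438.3 247.   66. ]
blue [288.2 150.8] [277 140  23  22 359] [764.5  41.  112. ]
blue [  7.6 169.4] [  0 159  17  21 282] [719.5 927.7 112. ]
blue [451.7 249.2] [447 245  10  10  75] [ 444.5 -458.5  112. ]
blue [443.1 250.5] [441 246   6   9  33] [ 441.1 -432.   112. ]
blue [417.9 251.3] [413 248   9   7  34] [ 440.  -354.3  112. ]
((496.41156005859375, -26.557235717773438), (299.4764709472656, 100.45166015625), 83.7081527709961)
[[ 430.1 -169.9]
 [ 529.9 -180.9]
 [ 562.7  116.8]
 [ 462.9  127.8]]
(21280, 3)
(408, 206) [ 588.2 -340.6   60.9]
(418, 251) [ 440.9 -354.9  111.1]
(408, 256) [ 428.5 -335.2   50.2]
(450, 250) [ 439.7 -439.   163.4]
(300, 215) [568.2   8.1  34.3]
```

View pics/top0c.png

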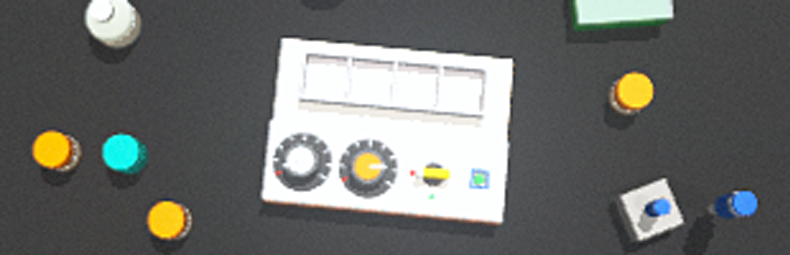

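The crop shows the pointers and clamp. The speed pointer is toward the upper left, the time pointer points right, and the clamp's white end is at the red dot. From the fitted deck, the shaker origin is about (551,-33) with yaw about -6.3°. I'm moving in over the left jars.

```bash
python3 -m inch '[[0.03,-0.035,0.01,0,0,-9,0.07],[0.06,-0.07,0.02,0,0,-18,0.07],[0.09,-0.105,0.03,0,0,-27,0.07],[0.12,-0.14,0.04,0,0,-36,0.07],[0.15,-0.175,0.05,0,0,-45,0.07],[0.18,-0.21,0.06,0,0,-54,0.07],[0.21,-0.245,0.07,0,0,-63,0.07],[0.24,-0.27,0.08,0,0,-70,0.07],[0.25,-0.285,0.08,0,0,-76,0.07],[0.25,-0.285,0.08,0,0,-76,0.07],[0.25,-0.285,0.08,0,0,-76,0.07]]' 30
python3 - <<'E'
from h import *
im,d,c=grab('wrist');cv2.imwrite('pics/w1.png',im[:,:,::-1]);np.savez('pics/w1.npz',im=im,d=d,K=c["camera_matrix"],T=c["T"])
print(c)
print(arm.state()["tool_pos"],arm.state()["eef_rot"])
for n,lo,hi,z in(("orange",(8,150,100),(25,255,255),66),("turq",(80,120,80),(95,255,255),66)):
    for ce,st in blobs(im,lo,hi,60)[0]: print(n,ce,st,ray(c,ce,z))
E
```

```text
time_s: 1.48
tool_pos: [466.4, 301.4, 310.8]
eef_rot: [-3.14, 0.0, 1.462]
contact_force: [0.3, 0.8, 0.9]
opening: 0.817
finger_force: 0.0
{'camera_matrix': array([[358.6,   0. , 321.9],
       [  0. , 358.6, 196. ],
       [  0. ,   0. ,   1. ]]), 'T': array([[  1. ,  -0.1,  -0. , 475.5],
       [ -0.1,  -1. ,  -0.3, 374.3],
       [ -0. ,   0.3,  -1. , 453.4],
       [  0. ,   0. ,   0. ,   1. ]])}
[466.3 301.6 310.8] [-3.1  0.   1.5]
orange [371.8  63.4] [ 349   40   46   47 1702] [528.3 394.   66. ]
orange [301.9 204.2] [ 282  182   40   44 1332] [439.2 252.7  66. ]
orange [364.1 277. ] [331 273  75  43 337] [502.5 152.8  66. ]
orange [470.7 275.1] [454 273  35   6 164] [630.4 141.6  66. ]
turq [371. 146.] [ 349  123   46   47 1639] [521.7 310.2  66. ]
```

View pics/w1.png

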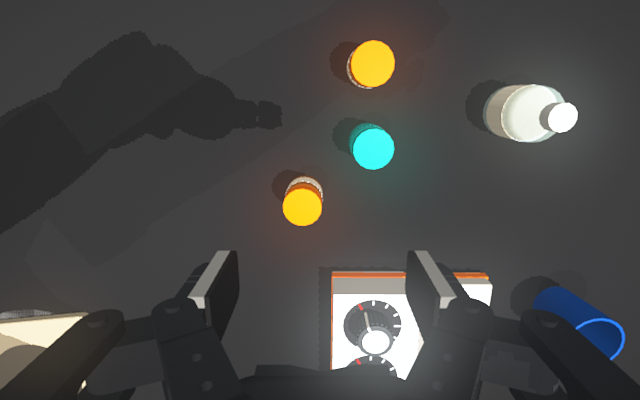

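Wrist view: jar A cap at (372,63), turquoise at (373,148), jar B at (302,207). They agree with the top view within 5 mm. I'll grasp jar B, high on the cap.

```bash
python3 -m inch '[[-0.014,-0.026,-0.04,0,0,0,0.07],[-0.028,-0.052,-0.09,0,0,0,0.07],[-0.028,-0.052,-0.14,0,0,0,0.07],[-0.028,-0.052,-0.19,0,0,0,0.07],[-0.028,-0.052,-0.23,0,0,0,0.07],[-0.028,-0.052,-0.26,0,0,0,0.07],[-0.028,-0.052,-0.277,0,0,0,0.07],[-0.028,-0.052,-0.277,0,0,0,0.07],[-0.028,-0.052,-0.277,0,0,0,0.03],[-0.028,-0.052,-0.277,0,0,0,0.03],[-0.028,-0.052,-0.277,0,0,0,0.03],[-0.028,-0.052,-0.277,0,0,0,0.03],[-0.028,-0.052,-0.277,0,0,0,0.03],[-0.028,-0.052,-0.277,0,0,0,0.03]]' 30
```

```text
time_s: 3.28
tool_pos: [440.1, 249.7, 35.5]
eef_rot: [3.14, -0.002, 1.46]
contact_force: [-0.6, 0.6, 5.2]
opening: 0.528
finger_force: 31.1
```

```bash
python3 -m inch '[[0,0,0.03,0,0,0,0.03],[0,0,0.08,0,0,0,0.03],[0,0,0.13,0,0,0,0.03],[0.015,-0.04,0.17,0,0,0,0.03],[0.03,-0.09,0.2,0,0,0,0.03],[0.05,-0.14,0.22,0,0,0,0.03],[0.07,-0.19,0.24,0,0,0,0.03],[0.09,-0.24,0.26,0,0,0,0.03],[0.11,-0.29,0.26,0,0,0,0.03],[0.12,-0.32,0.26,0,0,0,0.03],[0.12,-0.35,0.26,0,0,0,0.03],[0.12,-0.35,0.26,0,0,0,0.03],[0.12,-0.35,0.26,0,0,0,0.03]]'
python3 - <<'E'
from h import *
im,d,c=grab('wrist');cv2.imwrite('pics/w2.png',im[:,:,::-1]);np.savez('pics/w2.npz',im=im,d=d,K=c["camera_matrix"],T=c["T"])
print(arm.state()["tool_pos"],arm.state()["eef_rot"])
E
```

```text
time_s: 4.9
tool_pos: [558.7, -100.6, 293.9]
eef_rot: [-3.141, -0.001, 1.46]
contact_force: [0.4, 0.4, -0.3]
opening: 0.532
finger_force: 31.1
[ 558.8 -100.2  294. ] [-3.1 -0.   1.5]
```

View pics/w2.png

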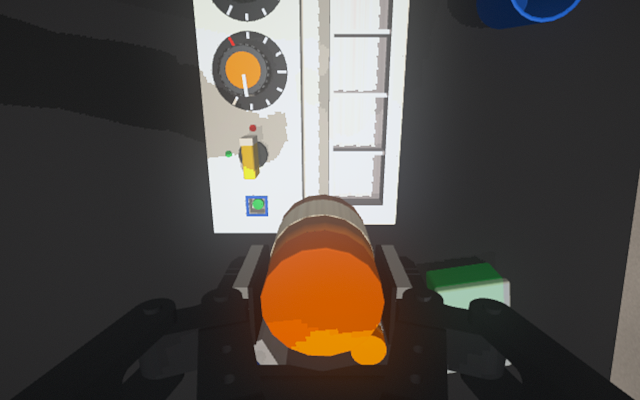

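The wrist view shows the time sleeve at (243,70), clamp (250,157), start recess (257,205), tray dividers at about v=35, 95, 151 and 203 (u=335-387), and the deck front corner at (214,233).

Run:
```python
from h import *
f=np.load('pics/w2.npz');im=f['im'];c=dict(camera_matrix=f['K'],T=f['T'])
for n,p,z in(("time",(243,70),91),("button frame",(257,205.5),60),("corner",(214,233),60),("frontedge",(195,40),60),("div",(361,35),70),("div",(361,95),70),("div",(361,151),70),("red zero time",(231,42),60.5)):
    print(n,ray(c,p,z))
a=np.radians(-6.29);R=np.array([[np.cos(a),-np.sin(a)],[np.sin(a),np.cos(a)]]);o=np.array([551.1,-32.6])
for n,x,y in(("time",-55,22),("start",-55,-118),("clamp",-55,-60),("d01",55,58),("d12",55,0),("d23",55,-58),("corner",-105,-150)): print(n,o+R@[x,y])
g=cv2.cvtColor(im,cv2.COLOR_RGB2HSV)
print(blobs(im,(8,150,150),(25,255,255),200)[0]);print(blobs(im,(110,150,100),(125,255,255),30)[0])
W=cloud(c,f['d']);print(W[120,340],W[60,200+10],W[70,243])
```

```text
time [498.2  -2.7  91. ]
button frame [ 483.  -141.6   60. ]
corner [ 429.4 -168.6   60. ]
frontedge [450.4  31.8  60. ]
div [609.7  17.3  70. ]
div [605.4 -36.9  70. ]
div [601.  -92.2  70. ]
red zero time [484.9  26.1  60.5]
time [498.8  -4.7]
start [ 483.5 -143.9]
clamp [489.9 -86.2]
d01 [612.1  19. ]
d12 [605.8 -38.6]
d23 [599.4 -96.3]
corner [ 430.3 -170.2]
[(array([242.5,  68.8]), array([225,  52,  36,  37, 943], dtype=int32)), (array([247.8, 157.1]), array([241, 146,  15,  32, 251], dtype=int32)), (array([325. , 304.8]), array([  260,   247,   127,   118, 11273], dtype=int32))]
[(array([255.9, 206.2]), array([246, 196,  22,  20,  90], dtype=int32))]
[583.5 -60.8  45.6] [461.3  12.3  60.1] [498.4  -2.8  91.8]
```

Run:
```python
from h import *
f=np.load('pics/w2.npz');im=f['im'];c=dict(camera_matrix=f['K'],T=f['T'])
W=cloud(c,f['d'])
print(W[300,323],W[260,323],W[340,300],c['T'])
m=(np.abs(W[...,2]-W[300,323,2])<2);m=m.astype(np.uint8);n,l,st,ce=cv2.connectedComponentsWithStats(m);i=l[300,323];print(st[i]);P=W[l==i];print(P.min(0),P.max(0))
```

```text
[560.3 -99.  324.9] [562.  -83.4 325.1] [ 549.9 -115.3  324.3] [[  1.   -0.1  -0.  567.9]
 [ -0.1  -1.   -0.3 -27.8]
 [ -0.    0.3  -1.  436.6]
 [  0.    0.    0.    1. ]]
[  238   246   169   111 11013]
[ 532.  -123.8  322.9] [590.  -78.5 326.9]
```

```bash
python3 -m inch '[[0.02,0.017,-0.02,0,0,0,0.03],[0.043,0.035,-0.06,0,0,0,0.03],[0.043,0.035,-0.11,0,0,0,0.03],[0.043,0.035,-0.15,0,0,0,0.03],[0.043,0.035,-0.17,0,0,0,0.03],[0.043,0.035,-0.18,0,0,0,0.03],[0.043,0.035,-0.19,0,0,0,0.03],[0.043,0.035,-0.2,0,0,0,0.03],[0.043,0.035,-0.208,0,0,0,0.03],[0.043,0.035,-0.212,0,0,0,0.03],[0.043,0.035,-0.2155,0,0,0,0.03],[0.043,0.035,-0.2155,0,0,0,0.03],[0.043,0.035,-0.2155,0,0,0,0.03]]'
```

```text
time_s: 6.58
tool_pos: [602.5, -66.1, 79.5]
eef_rot: [3.141, 0.0, 1.46]
contact_force: [-1.4, -0.4, 3.1]
opening: 0.53
finger_force: 31.3
```

```bash
python3 -m inch '[[0,0,0,0,0,0,0.065],[0,0,0,0,0,0,0.065],[0,0,0.03,0,0,0,0.065],[0,0,0.08,0,0,0,0.065],[-0.005,0.04,0.12,0,0,0,0.065],[-0.015,0.09,0.15,0,0,0,0.065],[-0.025,0.14,0.16,0,0,0,0.065],[-0.035,0.19,0.16,0,0,0,0.065],[-0.045,0.24,0.16,0,0,0,0.065],[-0.055,0.29,0.16,0,0,0,0.065],[-0.06,0.34,0.16,0,0,0,0.065],[-0.067,0.39,0.16,0,0,0,0.065],[-0.074,0.43,0.16,0,0,0,0.065],[-0.074,0.4585,0.16,0,0,0,0.065],[-0.074,0.4585,0.16,0,0,0,0.065],[-0.074,0.4585,0.16,0,0,0,0.065]]'
python3 - <<'E'
from h import *
im,d,c=grab('wrist');cv2.imwrite('pics/w3.png',im[:,:,::-1]);W=cloud(c,d)
print(arm.state()["tool_pos"])
for ce,st in blobs(im,(8,150,100),(25,255,255),150)[0]: print(ce,st,ray(c,ce,66),W[int(ce[1]),int(ce[0])])
im,d,c=grab('top');cv2.imwrite('pics/t3.png',im[150:290,150:480,::-1])
for ce,st in blobs(im,(10,150,120),(25,255,255),100)[0]: print("top",ce,st,ray(c,ce,66))
E
```

```text
time_s: 8.57
tool_pos: [528.0, 392.0, 238.5]
eef_rot: [-3.141, 0.001, 1.46]
contact_force: [0.1, -0.3, 0.2]
opening: 0.762
finger_force: 0.0
[528.1 391.6 238.6]
[319.2 149.2] [298 143  45  22 191] [529.2 414.8  66. ] [529.1 415.1  66.5]
top [571.9 200.7] [563 172  36  49 129] [ 595.5 -866.7   66. ]
top [323.7 200.9] [317 194  14  15 157] [608.5 -69.4  66. ]
top [408.3 205.3] [401 198  15  15 171] [ 589.6 -340.5   66. ]
top [180.3 228.2] [173 221  16  15 184] [528.3 389.8  66. ]
```

```bash
python3 -m inch '[[0,0,-0.05,0,0,0,0.065],[0,0,-0.1,0,0,0,0.065],[0,0,-0.14,0,0,0,0.065],[0,0,-0.17,0,0,0,0.065],[0,0,-0.19,0,0,0,0.065],[0,0,-0.2045,0,0,0,0.065],[0,0,-0.2045,0,0,0,0.065],[0,0,-0.2045,0,0,0,0.03],[0,0,-0.2045,0,0,0,0.03],[0,0,-0.2045,0,0,0,0.03],[0,0,-0.2045,0,0,0,0.03],[0,0,-0.2045,0,0,0,0.03],[0,0,-0.15,0,0,0,0.03],[0,0,-0.1,0,0,0,0.03],[0,0,-0.05,0,0,0,0.03],[0,0,-0.05,0,0,0,0.03],[0,0,-0.05,0,0,0,0.03]]'
python3 - <<'E'
from h import *
im,d,c=grab('wrist');W=cloud(c,d);cv2.imwrite('pics/w4.png',im[:,:,::-1])
s=arm.state()["tool_pos"];print(s,W[300,323])
m=(np.abs(W[...,2]-W[300,323,2])<2).astype(np.uint8);n,l,st,ce=cv2.connectedComponentsWithStats(m);P=W[l==l[300,323]];print(P.min(0)-s,P.max(0)-s)
E
```

```text
time_s: 10.8
tool_pos: [527.5, 392.2, 187.8]
eef_rot: [-3.14, 0.001, 1.46]
contact_force: [-0.4, -0.3, -2.6]
opening: 0.527
finger_force: 31.5
[526.8 391.8 186.6] [529.  393.2 217.9]
[-26.3 -21.4  29.3] [31.9 24.  33.3]
```

```bash
python3 -m inch '[[0.01,-0.04,0,0,0,0,0.03],[0.022,-0.09,0,0,0,0,0.03],[0.034,-0.14,0,0,0,0,0.03],[0.046,-0.19,0,0,0,0,0.03],[0.058,-0.24,0,0,0,0,0.03],[0.07,-0.29,0,0,0,0,0.03],[0.08,-0.325,-0.01,0,0,0,0.03],[0.086,-0.344,-0.03,0,0,0,0.03],[0.086,-0.344,-0.05,0,0,0,0.03],[0.086,-0.344,-0.065,0,0,0,0.03],[0.086,-0.344,-0.075,0,0,0,0.03],[0.086,-0.344,-0.085,0,0,0,0.03],[0.086,-0.344,-0.095,0,0,0,0.03],[0.086,-0.344,-0.103,0,0,0,0.03],[0.086,-0.344,-0.107,0,0,0,0.03],[0.086,-0.344,-0.11,0,0,0,0.03],[0.086,-0.344,-0.11,0,0,0,0.03],[0.086,-0.344,-0.11,0,0,0,0.03]]'
```

```text
time_s: 13.1
tool_pos: [614.3, 48.6, 79.8]
eef_rot: [3.141, -0.0, 1.46]
contact_force: [-3.2, 0.1, 5.3]
opening: 0.533
finger_force: 31.8
```

```bash
python3 -m inch '[[0,0,0,0,0,0,0.06],[0,0,0,0,0,0,0.06],[0,0,0.03,0,0,0,0.06],[0,0,0.08,0,0,0,0.06],[-0.002,-0.04,0.12,0,0,0,0.06],[-0.005,-0.09,0.15,0,0,0,0.06],[-0.008,-0.14,0.16,0,0,0,0.06],[-0.012,-0.19,0.16,0,0,0,0.06],[-0.015,-0.24,0.16,0,0,0,0.06],[-0.02,-0.29,0.16,0,0,0,0.06],[-0.025,-0.34,0.16,0,0,0,0.06],[-0.025,-0.387,0.16,0,0,0,0.06],[-0.025,-0.387,0.16,0,0,0,0.06],[-0.025,-0.387,0.16,0,0,0,0.06]]'
python3 - <<'E'
from h import *
im,d,c=grab('wrist');cv2.imwrite('pics/w5.png',im[:,:,::-1]);W=cloud(c,d)
print(arm.state()["tool_pos"])
m=(W[...,2]>30)&(W[...,2]<75)&(W[...,1]<-250)&(d>0);n,l,st,ce=cv2.connectedComponentsWithStats(m.astype(np.uint8))
for i in range(1,n):
    if st[i,4]>150: P=W[l==i];print(st[i],np.percentile(P,1,0),np.percentile(P,99,0))
im,d,c=grab('top');W=cloud(c,d)
for ce,st in blobs(im,(10,150,120),(25,255,255),100)[0]: print("top",ce,ray(c,ce,66),ray(c,ce,110))
P=W[150:190,380:428];P=P[P[...,2]>30];print("tipbox",np.percentile(P,2,0),np.percentile(P,98,0))
E
```

```text
time_s: 14.85
tool_pos: [588.9, -338.2, 238.3]
eef_rot: [-3.141, -0.001, 1.46]
contact_force: [-0.4, 0.4, 0.1]
opening: 0.704
finger_force: 0.0
[ 589.  -337.6  238.5]
[  410    73   107   147 13459] [ 679.4 -391.8   35.2] [ 766.9 -272.    58.9]
[ 298  146   49   55 2138] [ 569.2 -361.    33.7] [ 611.  -318.3   67.8]
[ 126  162   94   85 3794] [ 406.9 -390.2   31.9] [ 478.1 -320.5   71.5]
[180 272  23  19 189] [ 438.1 -444.5   31.2] [ 452.3 -430.3   74.7]
top [572.4 199.5] [ 599.4 -868.8   66. ] [ 592.9 -845.4  110. ]
top [286.8 197.9] [620.3  49.3  66. ] [613.3  47.1 110. ]
top [323.6 201. ] [608.2 -69.1  66. ] [601.4 -68.  110. ]
tipbox [ 538.  -390.1   40.1] [ 767.4 -253.2  680.2]
```

View pics/w5.png

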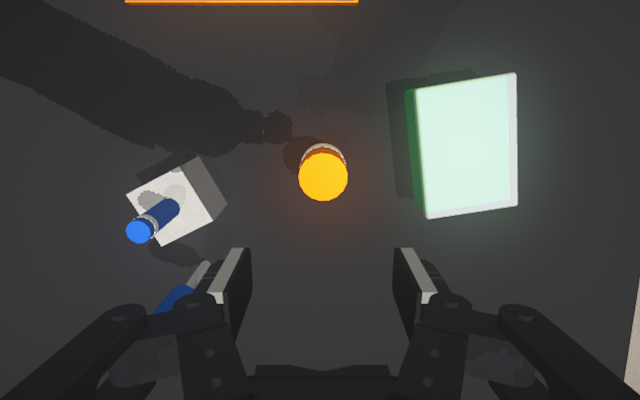

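The wrist view shows jar C's cap at (323,177), the stand at (177,200) with the stylus top at (139,231), and the tip box clear (x≥679). I'll grasp jar C.

```bash
python3 -m inch '[[0,-0.0015,-0.05,0,0,0,0.065],[0,-0.0015,-0.1,0,0,0,0.065],[0,-0.0015,-0.14,0,0,0,0.065],[0,-0.0015,-0.17,0,0,0,0.065],[0,-0.0015,-0.19,0,0,0,0.065],[0,-0.0015,-0.2045,0,0,0,0.065],[0,-0.0015,-0.2045,0,0,0,0.065],[0,-0.0015,-0.2045,0,0,0,0.03],[0,-0.0015,-0.2045,0,0,0,0.03],[0,-0.0015,-0.2045,0,0,0,0.03],[0,-0.0015,-0.2045,0,0,0,0.03],[0,-0.0015,-0.2045,0,0,0,0.03],[0,-0.0015,-0.15,0,0,0,0.03],[0,-0.0015,-0.1,0,0,0,0.03],[0,-0.0015,-0.05,0,0,0,0.03],[0,-0.0015,-0.05,0,0,0,0.03],[0,-0.0015,-0.05,0,0,0,0.03]]'
python3 - <<'E'
from h import *
im,d,c=grab('wrist');W=cloud(c,d);cv2.imwrite('pics/w6.png',im[:,:,::-1])
s=arm.state()["tool_pos"];print(s,W[300,323])
m=(np.abs(W[...,2]-W[300,323,2])<2).astype(np.uint8);n,l,st,ce=cv2.connectedComponentsWithStats(m);P=W[l==l[300,323]];print(P.min(0)-s,P.max(0)-s)
E
```

```text
time_s: 17.08
tool_pos: [588.5, -339.5, 188.0]
eef_rot: [-3.14, -0.001, 1.46]
contact_force: [-0.1, 0.7, -2.0]
opening: 0.528
finger_force: 31.4
[ 587.9 -339.1  186.8] [ 590.1 -338.2  218.6]
[-26.2 -23.2  29.8] [31.9 22.4 33.8]
```

```bash
python3 -m inch '[[0.001,0.04,0,0,0,0,0.03],[0.002,0.09,0,0,0,0,0.03],[0.004,0.14,0,0,0,0,0.03],[0.006,0.19,-0.01,0,0,0,0.03],[0.006,0.216,-0.03,0,0,0,0.03],[0.006,0.216,-0.05,0,0,0,0.03],[0.006,0.216,-0.065,0,0,0,0.03],[0.006,0.216,-0.075,0,0,0,0.03],[0.006,0.216,-0.085,0,0,0,0.03],[0.006,0.216,-0.095,0,0,0,0.03],[0.006,0.216,-0.103,0,0,0,0.03],[0.006,0.216,-0.107,0,0,0,0.03],[0.006,0.216,-0.11,0,0,0,0.03],[0.006,0.216,-0.11,0,0,0,0.03],[0.006,0.216,-0.11,0,0,0,0.03]]'
```

```text
time_s: 19.0
tool_pos: [595.2, -124.1, 79.8]
eef_rot: [3.141, 0.0, 1.46]
contact_force: [-3.2, 0.1, 5.9]
opening: 0.53
finger_force: 31.7
```

```bash
python3 -m inch '[[0,0,0,0,0,0,0.065],[0,0,0,0,0,0,0.065],[0,0,0.03,0,0,0,0.065],[0,0,0.08,0,0,0,0.065],[0,0,0.13,0,0,0,0.065],[-0.03,0.03,0.17,0,0,0,0.065],[-0.06,0.06,0.2,0,0,0,0.065],[-0.09,0.09,0.21,0,0,0,0.065],[-0.105,0.1,0.21,0,0,0,0.065],[-0.105,0.1,0.21,0,0,0,0.065],[-0.105,0.1,0.21,0,0,0,0.065]]'
python3 - <<'E'
from h import *
im,d,c=grab('wrist');cv2.imwrite('pics/w7.png',im[:,:,::-1]);np.savez('pics/w7.npz',im=im,d=d,K=c["camera_matrix"],T=c["T"])
print(arm.state()["tool_pos"])
E
```

```text
time_s: 20.38
tool_pos: [490.7, -24.6, 287.9]
eef_rot: [-3.141, 0.0, 1.46]
contact_force: [-1.1, 0.8, -0.2]
opening: 0.758
finger_force: 0.0
[490.8 -24.7 287.9]
```

View pics/w7.png

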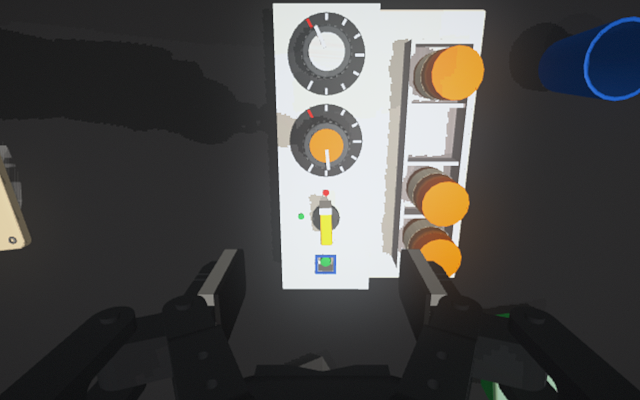

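All three jars stand upright in bays 0, 2 and 3. The speed sleeve is near (326,50) with its pointer at the upper left, about mark 0. The time sleeve is at (326,146) with its pointer down. I'm zooming in to measure the angles.

Run:
```python
from h import *
f=np.load('pics/w7.npz');im=f['im'];c=dict(camera_matrix=f['K'],T=f['T'])
# rectify plane z=91 in shaker axes, 5 px/mm, each sleeve side by side
a=np.radians(-6.29);R=np.array([[np.cos(a),-np.sin(a)],[np.sin(a),np.cos(a)]]);o=np.array([551.2,-31.0])
outs=[]
for y0 in(105,22):
    src=[];dst=[]
    for dx,dy in((-40,-40),(40,-40),(40,40),(-40,40)):
        w=o+R@[-55+dx,y0+dy];src.append(proj(c,[*w,91]));dst.append([200+5*dx,200-5*dy])
    H=cv2.getPerspectiveTransform(np.float32(src),np.float32(dst));outs.append(cv2.warpPerspective(im,H,(400,400),flags=cv2.INTER_CUBIC))
v=np.hstack(outs);cv2.imwrite('pics/dials7.png',v[:,:,::-1])
for p in((326,50),(326,146)): print(ray(c,p,91), R.T@(ray(c,p,91)[:2]-o))
W=cloud(c,f['d'])
for u0,v0 in((326,50),(326,146)):
    S=W[v0-30:v0+30,u0-30:u0+30];q=S[(S[...,2]>87)&(S[...,2]<96)];(x,y),r=cv2.minEnclosingCircle(q[:,:2].astype(np.float32));print(x,y,r,R.T@([x,y]-o))
```

```text
[507.2  81.   91. ] [-56.  106.5]
[498.1  -3.2  91. ] [-55.9  21.8]
506.9216613769531 79.7882308959961 23.005130767822266 [-56.1 105.3]
497.7534484863281 -2.8679122924804688 22.77854347229004 [-56.2  22.1]
```

View pics/dials7.png

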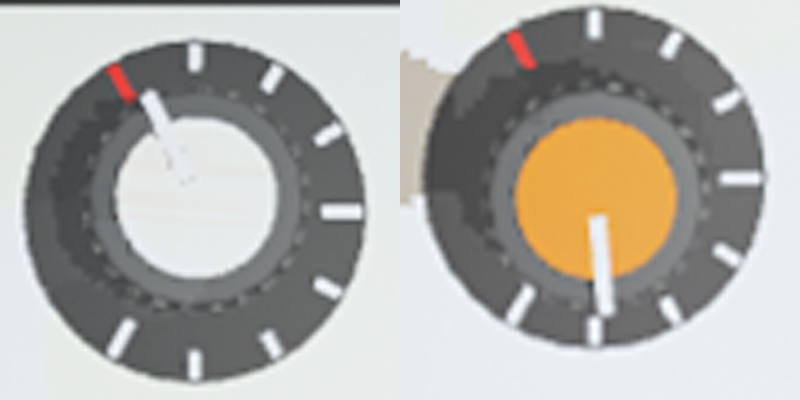

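```bash
python3 -m inch '[[0.0065,0.021,-0.03,0,0,0,0.065],[0.0065,0.021,-0.08,0,0,0,0.065],[0.0065,0.021,-0.13,0,0,0,0.065],[0.0065,0.021,-0.17,0,0,0,0.065],[0.0065,0.021,-0.2,0,0,0,0.065],[0.0065,0.021,-0.215,0,0,0,0.065],[0.0065,0.021,-0.224,0,0,0,0.065],[0.0065,0.021,-0.224,0,0,0,0.03],[0.0065,0.021,-0.224,0,0,0,0.03],[0.0065,0.021,-0.224,0,0,0,0.03],[0.0065,0.021,-0.224,0,0,0,0.03],[0.0065,0.021,-0.224,0,0,0,0.03],[0.0065,0.021,-0.224,0,0,0,0.03]]' 30
```

```text
time_s: 22.05
tool_pos: [497.0, -3.1, 65.5]
eef_rot: [3.141, 0.0, 1.46]
contact_force: [-2.8, -0.2, 5.2]
opening: 0.504
finger_force: 31.8
```

Gripped (43 mm, well centred). Turning +114.5°.

```bash
python3 -m inch '[[0,0,0,0,0,10,0.03],[0,0,0,0,0,20,0.03],[0,0,0,0,0,30,0.03],[0,0,0,0,0,40,0.03],[0,0,0,0,0,50,0.03],[0,0,0,0,0,60,0.03],[0,0,0,0,0,70,0.03],[0,0,0,0,0,80,0.03],[0,0,0,0,0,90,0.03],[0,0,0,0,0,100,0.03],[0,0,0,0,0,108,0.03],[0,0,0,0,0,114.5,0.03],[0,0,0,0,0,114.5,0.03],[0,0,0,0,0,114.5,0.03],[0,0,0,0,0,114.5,0.03]]'
```

```text
time_s: 23.92
tool_pos: [496.8, -3.3, 65.4]
eef_rot: [-3.141, -0.0, -2.824]
contact_force: [-3.6, -2.3, 5.5]
opening: 0.503
finger_force: 32.1
```

```bash
python3 -m inch '[[0,0,0,0,0,0,0.062],[0,0,0,0,0,0,0.062],[0,0,0.02,0,0,0,0.062],[0,0,0.06,0,0,0,0.062],[0.004,0.04,0.09,0,0,0,0.062],[0.009,0.083,0.08,0,0,0,0.062],[0.009,0.083,0.05,0,0,0,0.062],[0.009,0.083,0.02,0,0,0,0.062],[0.009,0.083,0.005,0,0,0,0.062],[0.009,0.083,0,0,0,0,0.062],[0.009,0.083,0,0,0,0,0.03],[0.009,0.083,0,0,0,0,0.03],[0.009,0.083,0,0,0,0,0.03],[0.009,0.083,0,0,0,0,0.03],[0.009,0.083,0,0,0,0,0.03],[0.009,0.083,0,0,0,0,0.03]]' 30
```

```text
time_s: 25.92
tool_pos: [506.4, 79.4, 65.6]
eef_rot: [-3.139, 0.001, -2.825]
contact_force: [0.0, -4.8, 2.2]
opening: 0.503
finger_force: 31.8
```

```bash
python3 -m inch '[[0,0,0,0,0,-10,0.03],[0,0,0,0,0,-20,0.03],[0,0,0,0,0,-30,0.03],[0,0,0,0,0,-40,0.03],[0,0,0,0,0,-50,0.03],[0,0,0,0,0,-60,0.03],[0,0,0,0,0,-70,0.03],[0,0,0,0,0,-80,0.03],[0,0,0,0,0,-90,0.03],[0,0,0,0,0,-100,0.03],[0,0,0,0,0,-110,0.03],[0,0,0,0,0,-120,0.03],[0,0,0,0,0,-130,0.03],[0,0,0,0,0,-140,0.03],[0,0,0,0,0,-150,0.03],[0,0,0,0,0,-160,0.03],[0,0,0,0,0,-170,0.03],[0,0,0,0,0,-174.5,0.03],[0,0,0,0,0,-174.5,0.03],[0,0,0,0,0,-174.5,0.03]]'; python3 -c "
from rig import arm;s=arm.state();print(s['qpos'],s['eef_rot'])"
```

```text
time_s: 28.42
tool_pos: [505.9, 79.2, 65.5]
eef_rot: [3.139, 0.0, 0.412]
contact_force: [-0.9, -5.6, 2.6]
opening: 0.506
finger_force: 32.0
[ 3.02641464e-02  2.27763855e-01 -4.72543088e-01  8.69994328e-01
 -2.22367760e-03  2.75956740e+00] [3.13934472e+00 3.69619407e-04 4.12288434e-01]
```

```bash
python3 -m inch '[[0,0,0,0,0,0,0.062],[0,0,0,0,0,0,0.062],[0,0,0.03,0,0,0,0.062],[0,0,0.08,0,0,10,0.062],[-0.003,-0.03,0.13,0,0,20,0.05],[-0.008,-0.06,0.18,0,0,30,0.05],[-0.0155,-0.105,0.22,0,0,40,0.05],[-0.0155,-0.105,0.224,0,0,50,0.05],[-0.0155,-0.105,0.224,0,0,60,0.05],[-0.0155,-0.105,0.224,0,0,60,0.05],[-0.0155,-0.105,0.224,0,0,60,0.05]]' 30
cat > dials.py <<'E'
from h import *
import sys
im,d,c=grab('wrist');n=sys.argv[1];cv2.imwrite(f'pics/{n}.png',im[:,:,::-1])
a=np.radians(-6.29);R=np.array([[np.cos(a),-np.sin(a)],[np.sin(a),np.cos(a)]]);o=np.array([551.2,-31.0])
outs=[]
for y0,z in((105,91),(22,91),(-60,94)):
    src=[];dst=[]
    for dx,dy in((-32,-32),(32,-32),(32,32),(-32,32)):
        w=o+R@[-55+dx,y0+dy];src.append(proj(c,[*w,z]));dst.append([128+4*dx,128-4*dy])
    H=cv2.getPerspectiveTransform(np.float32(src),np.float32(dst));outs.append(cv2.warpPerspective(im,H,(256,256),flags=cv2.INTER_CUBIC))
cv2.imwrite(f'pics/{n}_d.png',np.hstack(outs)[:,:,::-1]);print(arm.state()["tool_pos"],arm.state()["eef_rot"])
E
python3 dials.py w8
```

```text
time_s: 29.8
tool_pos: [490.0, -24.5, 288.5]
eef_rot: [-3.141, -0.001, 1.458]
contact_force: [-0.3, -0.8, 0.0]
opening: 0.587
finger_force: 0.0
[490.  -24.6 288.5] [-3.1 -0.   1.5]
```

View pics/w8_d.png

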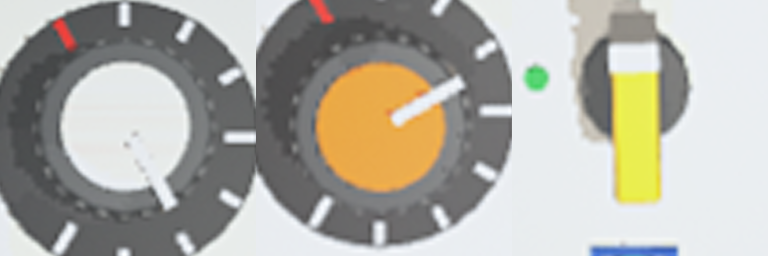

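Speed reads mark 6 (pointer -60°) and time reads mark 3 (pointer about 29°). The clamp is tight and its bar is centred as predicted, so I'm gripping it.

```bash
python3 -m inch '[[-0.001,-0.03,-0.03,0,0,0,0.04],[-0.002,-0.059,-0.08,0,0,0,0.04],[-0.002,-0.059,-0.13,0,0,0,0.04],[-0.002,-0.059,-0.17,0,0,0,0.04],[-0.002,-0.059,-0.2,0,0,0,0.04],[-0.002,-0.059,-0.21,0,0,0,0.04],[-0.002,-0.059,-0.217,0,0,0,0.04],[-0.002,-0.059,-0.217,0,0,0,0.04],[-0.002,-0.059,-0.217,0,0,0,0.004],[-0.002,-0.059,-0.217,0,0,0,0.004],[-0.002,-0.059,-0.217,0,0,0,0.004],[-0.002,-0.059,-0.217,0,0,0,0.004],[-0.002,-0.059,-0.217,0,0,0,0.004],[-0.002,-0.059,-0.217,0,0,0,0.004]]' 40
```

```text
time_s: 31.6
tool_pos: [488.0, -83.9, 73.0]
eef_rot: [-3.142, 0.0, 1.46]
contact_force: [-2.9, 0.4, 5.8]
opening: 0.129
finger_force: 40.5
```

```bash
python3 -m inch '[[0,0,0,0,0,8,0.004],[0,0,0,0,0,16,0.004],[0,0,0,0,0,24,0.004],[0,0,0,0,0,32,0.004],[0,0,0,0,0,40,0.004],[0,0,0,0,0,48,0.004],[0,0,0,0,0,56,0.004],[0,0,0,0,0,64,0.004],[0,0,0,0,0,72,0.004],[0,0,0,0,0,80,0.004],[0,0,0,0,0,86,0.004],[0,0,0,0,0,90,0.004],[0,0,0,0,0,90,0.004],[0,0,0,0,0,90,0.004]]'
```

```text
time_s: 33.35
tool_pos: [486.9, -84.6, 73.0]
eef_rot: [-3.139, -0.002, 3.031]
contact_force: [-5.7, -1.0, 7.4]
opening: 0.129
finger_force: 40.8
```

```bash
python3 -m inch '[[0,0,0,0,0,90,0.04],[0,0,0,0,0,90,0.04]]' >/dev/null 2>&1; python3 -c "
from rig import arm;s=arm.state();print(s['time_s'],s['tool_pos'],s['eef_rot'],s['opening'])"
```

```text
33.6 [488.71406001 -84.15711061  72.62550498] [-3.14069530e+00  1.36056358e-03 -2.87105332e+00] 0.46873496912557694
```

I typed that as an absolute turn, so the gripper rotated about 21° further while opening. The clamp is at its stop in that direction. I'll lift and check it.

```bash
python3 -m inch '[[0,0,0,0,0,0,0.05],[0,0,0.03,0,0,0,0.05],[0,0,0.08,0,0,-10,0.05],[0,0,0.13,0,0,-20,0.05],[0,0,0.17,0,0,-30,0.05],[0,0.015,0.2,0,0,-40,0.05],[0,0.03,0.217,0,0,-50,0.05],[0.002,0.059,0.217,0,0,-60,0.05],[0.002,0.059,0.217,0,0,-70,0.05],[0.002,0.059,0.217,0,0,-80,0.05],[0.002,0.059,0.217,0,0,-90,0.05],[0.002,0.059,0.217,0,0,-100,0.05],[0.002,0.059,0.217,0,0,-111,0.05],[0.002,0.059,0.217,0,0,-111.4,0.05],[0.002,0.059,0.217,0,0,-111.4,0.05]]'; python3 dials.py w9
```

```text
time_s: 35.48
tool_pos: [490.1, -24.9, 289.0]
eef_rot: [3.141, 0.0, 1.463]
contact_force: [0.4, 0.6, -1.2]
opening: 0.585
finger_force: 0.0
[490.1 -24.9 288.9] [3.1 0.  1.5]
```

View pics/w9.png

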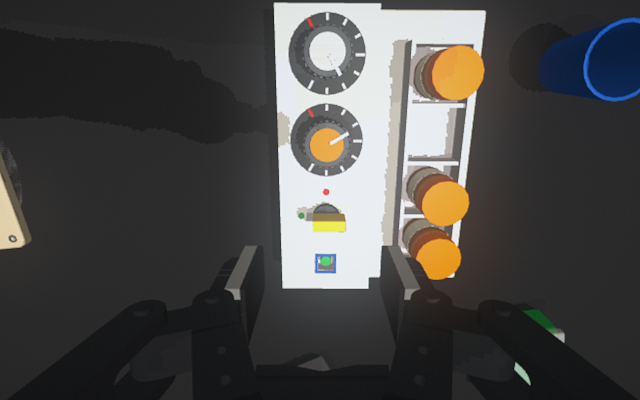

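The clamp bar now lies along x with its white end toward the green dot. The sleeves are unchanged and the jars are fine. Moving over the stylus.

```bash
python3 -m inch '[[-0.007,-0.045,0,0,0,0,0.05],[-0.014,-0.09,0,0,0,0,0.05],[-0.021,-0.135,0,0,0,0,0.05],[-0.028,-0.18,0,0,0,0,0.05],[-0.035,-0.225,0,0,0,0,0.05],[-0.042,-0.27,0,0,0,0,0.05],[-0.047,-0.31,0,0,0,0,0.05],[-0.05,-0.327,0,0,0,0,0.05],[-0.05,-0.327,0,0,0,0,0.05],[-0.05,-0.327,0,0,0,0,0.05]]'
python3 - <<'E'
from h import *
im,d,c=grab('wrist');cv2.imwrite('pics/w10.png',im[:,:,::-1]);W=cloud(c,d);s=arm.state()["tool_pos"];print(s)
for ce,st in blobs(im,(100,120,60),(125,255,255),60)[0]: print(ce,st,ray(c,ce,117))
m=(W[...,2]>112)&(W[...,2]<122)&(d>0);n,l,st,ce=cv2.connectedComponentsWithStats(m.astype(np.uint8))
for i in range(1,n):
    if st[i,4]>60: P=W[l==i];print("z117",st[i],ce[i],P.min(0),P.max(0),P.mean(0))
m=(W[...,2]>52)&(W[...,2]<58)&(d>0)&(abs(W[...,1]+352)<50);P=W[m];r=cv2.minAreaRect(P[:,:2].astype(np.float32));print("stand",r)
E
```

```text
time_s: 36.78
tool_pos: [440.2, -350.7, 288.8]
eef_rot: [-3.141, -0.001, 1.463]
contact_force: [-0.6, 0.4, 0.2]
opening: 0.581
finger_force: 0.0
[ 440.3 -350.6  288.9]
[322.4 163.8] [314 159  18  12 119] [ 442.8 -340.8  117. ]
[322.5 180.1] [313 170  20  21 350] [ 441.3 -355.6  117. ]
[332.  253.6] [318 237  31  37 768] [ 442.7 -428.9  117. ]
[334.1 289.1] [318 272  33  35 936] [ 440.8 -467.3  117. ]
z117 [312 170  21  22 376] [322.1 180.6] [ 431.4 -366.3  112.3] [ 450.3 -346.9  119.1] [ 440.9 -356.1  117. ]
z117 [318 252  29  16 128] [331.6 257.3] [ 428.  -440.4  112.1] [ 455.2 -429.5  121.9] [ 441.9 -432.6  117.2]
stand ((586.5148315429688, -351.90557861328125), (367.4138488769531, 93.78046417236328), 1.7830767631530762)
```

View pics/w10.png

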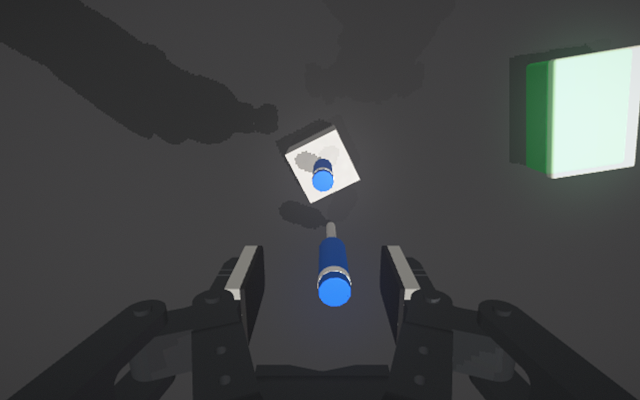

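The wrist view shows the stylus top at (322,180) in the stand, whose top face is centred at about (323,166). The taller decoy is at (334,291). I'm descending to grip the handle.

```bash
python3 -c "
from h import *
c=eyes.calibration('wrist')
for p in((323,166),(286,153),(334,128),(360,180),(311,203)): print(ray(c,p,55))
print(ray(c,(334,291),165))"
python3 -m inch '[[0,-0.004,-0.04,0,0,0,0.05],[0,-0.004,-0.09,0,0,0,0.05],[0,-0.004,-0.13,0,0,0,0.05],[0,-0.004,-0.16,0,0,0,0.05],[0,-0.004,-0.19,0,0,0,0.05],[0,-0.004,-0.21,0,0,0,0.05],[0,-0.004,-0.219,0,0,0,0.05],[0,-0.004,-0.219,0,0,0,0.05],[0,-0.004,-0.219,0,0,0,0.05]]' 50
```

```text
[ 442.1 -355.5   55. ]
[ 404.7 -337.4   55. ]
[ 457.7 -316.9   55. ]
[ 480.2 -375.1   55. ]
[ 424.6 -395.4   55. ]
[ 442.  -440.2  165. ]
time_s: 37.95
tool_pos: [440.9, -356.3, 71.0]
eef_rot: [3.14, 0.001, 1.462]
contact_force: [-0.4, -0.5, 0.0]
opening: 0.585
finger_force: 0.0
```

```bash
python3 -m inch '[[0,0,0,0,0,0,0.01],[0,0,0,0,0,0,0.01],[0,0,0,0,0,0,0.01],[0,0,0,0,0,0,0.01],[0,0,0,0,0,0,0.01],[0,0,0,0,0,0,0.01],[0,0,0,0,0,0,0.01]]' 50
```

```text
time_s: 38.83
tool_pos: [440.6, -356.5, 70.7]
eef_rot: [3.14, 0.001, 1.462]
contact_force: [-1.0, 1.3, 6.4]
opening: 0.221
finger_force: 48.7
```

```bash
python3 -m inch '[[0,0,0.02,0,0,0,0.01],[0,0,0.04,0,0,0,0.01],[0,0,0.065,0,0,0,0.01],[0,0,0.085,0,0,0,0.01],[0.008,0.04,0.085,0,0,0,0.01],[0.016,0.08,0.085,0,0,0,0.01],[0.024,0.12,0.085,0,0,0,0.01],[0.032,0.16,0.085,0,0,0,0.01],[0.038,0.195,0.085,0,0,0,0.01],[0.042,0.214,0.085,0,0,0,0.01],[0.042,0.214,0.07,0,0,0,0.01],[0.042,0.214,0.07,0,0,0,0.01],[0.042,0.214,0.07,0,0,0,0.01]]'
python3 - <<'E'
from h import *
im,d,c=grab('wrist');cs=grab('side');s=arm.state();print(s["tool_pos"])
p=proj(cs[2],[482,-142,70]).astype(int);print(p)
A=cv2.resize(cs[0][p[1]-50:p[1]+50,p[0]-50:p[0]+50],(400,400),interpolation=cv2.INTER_CUBIC)
B=cv2.resize(im[150:350,220:420],(400,400),interpolation=cv2.INTER_CUBIC)
cv2.imwrite('pics/p11.png',np.hstack([A,B])[:,:,::-1])
print("recess expected px in wrist",proj(c,[483,-141.6,60]))
E
```

```text
time_s: 40.45
tool_pos: [481.7, -142.6, 139.3]
eef_rot: [-3.141, -0.0, 1.461]
contact_force: [0.2, -0.6, -0.7]
opening: 0.222
finger_force: 48.8
[ 482.2 -142.7  139.9]
[304 248]
recess expected px in wrist [322.2 205.5]
```

View pics/p11.png

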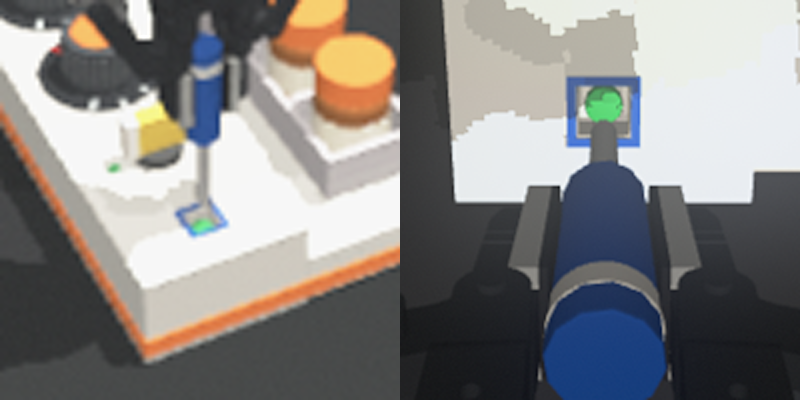

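Run:
```python
from h import *
c=eyes.calibration('side');w=eyes.calibration('wrist')
print(ray(c,(305.2,249.2),74),ray(c,(304.5,252.2),60),proj(c,[482.2,-142.7,74]),proj(c,[482.2,-142.7,56]))
print(proj(w,[483.2,-142.7,74]),ray(w,(321.5,206),60),ray(w,(321.5,209),74))
```

```text
[ 480.4 -147.6   74. ] [ 481.6 -142.6   60. ] [304.7 247.6] [304.7 253.4]
[321.8 213.7] [ 483.1 -142.3   60. ] [ 483.4 -139.6   74. ]
```

```bash
python3 -m inch '[[0,0,-0.006,0,0,0,0.01],[0,0,-0.012,0,0,0,0.01],[0,0,-0.016,0,0,0,0.01],[0,0,-0.019,0,0,0,0.01],[0,0,-0.022,0,0,0,0.01],[0,0,-0.0245,0,0,0,0.01],[0,0,-0.0245,0,0,0,0.01],[0,0,-0.0245,0,0,0,0.01]]'
```

```text
time_s: 41.55
tool_pos: [482.2, -142.0, 115.7]
eef_rot: [3.141, 0.0, 1.462]
contact_force: [-2.5, -1.2, 4.0]
opening: 0.22
finger_force: 49.1
```

```bash
python3 -m inch '[[0,0,-0.001,0,0,0,0.01],[0,0,-0.002,0,0,0,0.01],[0,0,-0.003,0,0,0,0.01],[0,0,-0.003,0,0,0,0.01],[0,0,-0.003,0,0,0,0.01]]'
```

```text
time_s: 42.18
tool_pos: [482.6, -142.2, 114.9]
eef_rot: [3.14, 0.001, 1.462]
contact_force: [-6.1, 2.0, 18.4]
opening: 0.223
finger_force: 51.0
```

```bash
python3 -m inch '[[0,0,0.01,0,0,0,0.01],[0,0,0.03,0,0,0,0.01],[0,0,0.045,0,0,0,0.01],[-0.008,-0.04,0.045,0,0,0,0.01],[-0.016,-0.08,0.045,0,0,0,0.01],[-0.024,-0.12,0.045,0,0,0,0.01],[-0.032,-0.16,0.045,0,0,0,0.01],[-0.038,-0.195,0.045,0,0,0,0.01],[-0.042,-0.214,0.045,0,0,0,0.01],[-0.042,-0.214,0.035,0,0,0,0.01],[-0.042,-0.214,0.025,0,0,0,0.01],[-0.042,-0.214,0.02,0,0,0,0.01],[-0.042,-0.214,0.02,0,0,0,0.01],[-0.042,-0.214,0.02,0,0,0,0.01]]'
python3 - <<'E'
from h import *
im,d,c=grab('wrist');cs=grab('side');s=arm.state();print(s["tool_pos"],proj(c,[441.8,-356.2,55]),proj(c,[441.8,-356.2,66]))
p=proj(cs[2],[440,-356,70]).astype(int);print(p)
A=cv2.resize(cs[0][p[1]-50:p[1]+50,p[0]-50:p[0]+50],(400,400),interpolation=cv2.INTER_CUBIC)
B=cv2.resize(im[150:350,220:420],(400,400),interpolation=cv2.INTER_CUBIC)
cv2.imwrite('pics/p12.png',np.hstack([A,B])[:,:,::-1])
E
```

```text
time_s: 43.92
tool_pos: [440.4, -355.6, 132.5]
eef_rot: [3.141, 0.0, 1.463]
contact_force: [0.6, 1.1, -0.7]
opening: 0.225
finger_force: 48.8
[ 440.5 -356.   132.8] [322.4 208.6] [322.4 214.3]
[347 325]
```

View pics/p12.png

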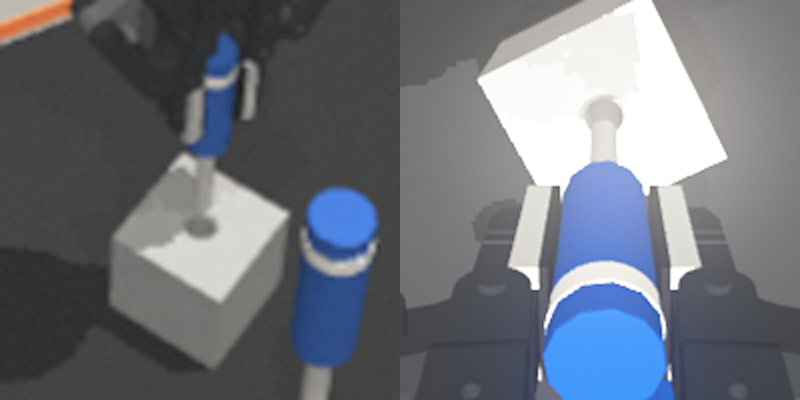

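The stylus tip sits right over the hole (wrist crop about (603,112)) and the stylus is upright. Lowering.

```bash
python3 -m inch '[[0,0,-0.006,0,0,0,0.01],[0,0,-0.012,0,0,0,0.01],[0,0,-0.018,0,0,0,0.01],[0,0,-0.024,0,0,0,0.01],[0,0,-0.03,0,0,0,0.01],[0,0,-0.036,0,0,0,0.01],[0,0,-0.042,0,0,0,0.01],[0,0,-0.048,0,0,0,0.01],[0,0,-0.054,0,0,0,0.01],[0,0,-0.058,0,0,0,0.01],[0,0,-0.061,0,0,0,0.01],[0,0,-0.0625,0,0,0,0.01],[0,0,-0.0625,0,0,0,0.01]]'
```

```text
time_s: 45.65
tool_pos: [440.1, -356.0, 70.8]
eef_rot: [-3.142, 0.0, 1.462]
contact_force: [-2.5, 1.5, 4.5]
opening: 0.219
finger_force: 49.6
```

```bash
python3 -m inch '[[0,0,-0.001,0,0,0,0.01],[0,0,-0.001,0,0,0,0.01],[0,0,0,0,0,0,0.025],[0,0,0,0,0,0,0.045],[0,0,0,0,0,0,0.05],[0,0,0,0,0,0,0.05],[0,0,0.03,0,0,0,0.05],[0,0,0.08,0,0,0,0.05],[0,0,0.13,0,0,0,0.05],[0,0.02,0.18,0,0,0,0.05],[-0.005,0.06,0.22,0,0,0,0.05],[-0.005,0.06,0.22,0,0,0,0.05],[-0.005,0.06,0.22,0,0,0,0.05]]'
python3 - <<'E'
from h import *
im,d,c=grab('wrist');W=cloud(c,d);cs=grab('side');ct=grab('top');s=arm.state();print(s["tool_pos"],s["time_s"])
m=(W[...,2]>108)&(W[...,2]<126)&(d>0)&(abs(W[...,1]+356)<20);P=W[m];print(P.min(0),P.max(0),np.median(P,0))
T=cv2.resize(ct[0][170:270,160:470],(800,258),interpolation=cv2.INTER_CUBIC)
cv2.imwrite('pics/end.png',np.vstack([T,np.hstack([cv2.resize(cs[0][130:380,200:450],(340,340)),cv2.resize(im,(460,340))])])[:,:,::-1])
E
```

```text
time_s: 47.28
tool_pos: [435.1, -296.0, 289.2]
eef_rot: [-3.141, 0.0, 1.462]
contact_force: [0.2, -0.5, -0.7]
opening: 0.584
finger_force: 0.0
[ 434.5 -296.   287.8] 47.425
[ 430.8 -365.9  108.1] [ 450.4 -346.3  119.8] [ 440.9 -354.5  117.1]
```

View pics/end.png

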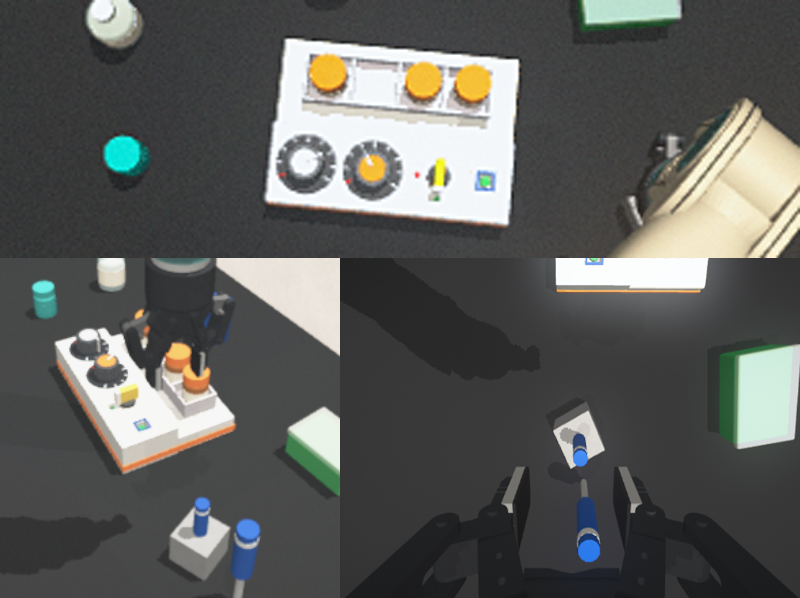

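The final view shows three jars in bays, sleeves and clamp as set, and the stylus home with its top at 117 mm, as it must be. The bystanders have not moved.

```bash
python3 -c "
from rig import arm;print(arm.finish_job())"
```

```text
the job is handed in; nothing more can be done
None
```

The job is handed in, though no verdict came back: all three amber jars stand in bays 0, 2 and 3, speed is at 6, time at 3, the clamp is free, the start button was pushed to its stop (judged by force), and the stylus is home.

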